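Seat the load plate of the dispensary balance

TASK

Pick up the round load plate by its handle, set it on the three steel balls of the balance, and turn it there by feel until the grooves beneath it drop over the balls and the sprung catches pull it fully home, flat and centred. The weighing cell is delicate: never press on it with more than about 20 N. Let go of the plate and leave the other things on the counter where they are.

Things in the scene. Friction and masses are not known exactly. Their poses are not given: they have to be found in the camera images.
- plate_grip (a point): Centre of the wooden bar (in mm: 70 long, 16 thick, 22 high, along this x axis) on two posts on the loose steel load plate: disc 140 dia, bar centre 44 above the plate's underside, disc top 34 below bar centre. 0.3 to 0.55 kg. z up.
- plate: The same plate; origin at the centre of its underside. Underneath are three radial 90-degree vee grooves, 6 mm deep, 12 mm wide, along +x and at 120 and 240 degrees, marked by dark lines on top; between them the underside is flat. So it fits at three yaws 120 degrees apart. The 4 mm rim overhangs at the top.
- scale: Balance, fixed on the counter: grey housing 255 x 220 mm, top at 50 mm; x axis points from its display to its back. Origin on the counter under the centre of the three balls. Three sprung steel round-nosed catches stand round the plate's rim in blocks 92 mm high, inner faces 85 mm from the centre, at 0, 120 and 240 degrees.
- seat (a point): Where the centre of the plate's underside lies when home: over the scale's origin, 68.5 mm above the counter, axes as the scale's. Home, the bar centre is 44 mm above this point. The rim meets the catch noses 14 mm above home; a push of about 10 N takes it past them onto the balls, where it rides 3 to 3.5 mm above home until the grooves meet the balls.
- carrier_mid (a point): Top centre of the aluminium carrier (60 radius) holding three polished 12 mm steel balls at 52 mm radius, 120 degrees apart. It is clamped at an UNMEASURED yaw: one ball lies between -0.7 and +0.7 rad from the scale's x axis (these axes do not turn with it). Grooves fall in only within about 0.1 rad of the balls; then the catches' pull (about 4 N) and 10 N at most bring it home.
- mortar_base (a point): White ceramic mortar bowl, 96 mm across, 70 mm high, open; the point is the centre of its underside. Bystander.
- jar_base (a point): White ceramic jar with wooden cap, 64 mm across, 90 mm high; the point is the centre of its underside. Bystander.
- weight_base (a point): Brass knob weight, 40 mm across, 53 mm high; the point is the centre of its underside. Bystander.
Mind the look-alikes: they are no part of the job. Leave any pink look-alike of the plate alone.

How it is judged:
At the end, for the whole second after the job is handed in: The plate sits fully home on the three balls: its handle's centre is within 3 mm of the vertical line through the seat point and 42 to 45.5 mm above it (44 mm is home), level within 0.03 rad, at rest (z of plate_grip in the frame of seat between 0.042 and 0.0455 m and horizontal distance between plate_grip and seat below 0.003 m and angle between plate_grip's own z axis and vertical below 0.03 rad and linear speed of plate below 0.01 m/s); the robot touches nothing.
It fails at once if the balance is pressed too hard: the plate's contact forces on its balls and catches add up to over 45 N (about 22 N of push; the catches alone squeeze 10 N) (contact force between plate and scale above 45 N).
It fails at once if the robot itself pushes the balance with more than 25 N (contact force between any of the fingers, the arm and scale above 25 N).
It fails at once if a bystander is moved more than 20 mm (distance of any of mortar_base, jar_base, weight_base from where it was at the start of the episode above 0.02 m).
It also fails if it takes over 64 s, if anything falls off the work surface, if the arm or the gripper's body presses on something with over 40 N, if the wrist force passes 120 N, or if a joint passes its speed limit or range.

ROBOT

A 7-joint arm with a two-finger parallel gripper is mounted at the origin on the work surface. World frame = base frame: x ahead of the robot, y to its left, z up, the work surface at z = 0. Lengths are in m, angles in rad, forces in N, time in s.
With the tool pointing down it reaches from about 0.425 to 0.875 m from the base axis. Payload 8.4 kg.
Tool frame: the origin (TCP) lies between the finger pads; the fingertips stand 25 mm ahead of it and the grasp point (between the pads) lies 6 mm ahead of it (robot.tip_extent is the distance from the TCP to the fingertips, in m); z points along the fingers, y is the direction in which the jaws open and shut (so a half turn about z gives the same grasp; the last joint's range is limited). The gripper opens to 85 mm and grips with 20 to 120 N. Pads are 22 mm wide; open, the fingers measure 114 mm over their backs; the gripper's body (76 mm by 85 mm) begins 54 mm behind the grasp point. The pads swing forward as they close: fully open they stand 13 mm farther back than shut.
Start: joints at [1.217, 0.333, 0.04, 1.465, -0.013, 1.343, -0.059], TCP at [0.164, -0.629, 0.223] pointing down, gripper open.
Joint ranges: [-2.58, 2.58], [-0.38, 2.09], [-1.3, 1.39], [0.25, 2.4], [-1.5, 4.64], [0.08, 2.09], [-2.65, 2.65]. Speed limits (rad/s): [2.22, 2.22, 2.79, 2.79, 3.14, 3.14, 3.14].

INTERFACE

Orientations are given as [roll, pitch, yaw] about the fixed x, y, z axes, in that order (R = Rz(yaw) Ry(pitch) Rx(roll)).
In Python, from bench import telemetry, get_image, calibration, robot gives the robot as it stands.
- The arm moves only by the tool carry_out, never from a script. Its argument "deltas" is a list that holds one entry, the list of rows, each a list of 7 numbers: the shift along the tool's x, y, z in cm, then the turn, a rotation vector about the tool's x, y, z in degrees, then the opening, from 0 (shut) to 1 (fully open). In form: [[[x, y, z, wx, wy, wz, jaw], ...]]. A call has exactly 10 rows; each row shifts and turns the commanded pose from where the row before left it, along the tool's axes as they then stand; what a row does not reach is not made up. A row lasts 1/12 s, in which the tool goes at most 41.7 mm and 7.16 degrees, less where a joint would pass 70% of its speed; a pose out of reach is approached as far as the arm can. A call with a gripper value outside its range is refused whole. The fingers move at their own pace and stop on an object; the grip force is fixed at half the most. Time passes only in rows, so rows that do not move let the fingers close, or fill a call up. It gives the time, the measured TCP pose, the force and the opening at its end, in the units of the state.
- telemetry.get_state(): the state, without advancing time (a new reading comes with each control period).
- get_image(name): name is "side" or "top" or "wrist"; returns the picture (384x512x3 uint8, red, green, blue); there is no depth.
- calibration(name): a dict with "fx", "fy", "cx", "cy" (pixels), "k1" (the pictures are not rectified: a ray, as slopes to the right and down, at radius r is drawn at 1 + k1 r^2 times it, then the intrinsics apply), "origin" and "attitude" of the camera in the world. Camera axes: x right, y up, looking along -z (the intrinsics and any distortion apply to the point x, -y, -z); pixel columns grow to the right and rows downward; lengths in m; the calibration is good to about 2 mm. A picture is of the moment at which its call begins: read the wrist's pose just before it. calibration takes no time and is no camera call; for the wrist camera it gives the pose at the moment of the call.
- robot.close_job(): hands the job in, once; it reports no verdict.
The state is a dict: "time": time; "joints": joint angles; "dq": joint speeds; "effort": joint torques, N m; "eef_pos": TCP position; "orientation": TCP orientation; "contact_force": force on the tool from outside, world axes, zero at the start; "torque": the same for the moment, N m; "grip_width": finger opening in m.
Only numpy, scipy, OpenCV 4.12 (cv2) and the standard library are available. Lean on these libraries where they do the work, as an engineer would, in place of code of your own. Each camera call takes 0.05 s, during which the arm holds its last target.

## Working session

There is one attempt and no reset: what is moved stays moved. The work goes in short steps, Python scripts to look and compute and a tool call to move; the robot and the scene stay as the last step left them, time stands still between calls to the robot, and variables do not carry over. Pictures are saved under pics/ and viewed, and the job is handed in when it is done.

Besides the shell and the picture viewer there is one more tool, called after ">>>" as name([rows], argument=value, ...), one row to a line, values as JSON. carry_out: Moves the arm, as the interface text tells. Its arguments: {"type":"object","properties":{"deltas":{"type":"array"}},"required":["deltas"]}

```bash
mkdir -p pics; ls
python3 - <<'E'
from bench import telemetry, get_image, calibration, robot
import cv2
print(telemetry.get_state())
for n in ["side","top","wrist"]:
    print(n,calibration(n))
    im=get_image(n); cv2.imwrite(f"pics/{n}0.png",im[:,:,::-1])
E
```

```text
pics
{'time': 0.0, 'joints': array([ 1.21678139,  0.33391811,  0.03989883,  1.46628196, -0.0134051 ,
        1.343263  , -0.05851454]), 'dq': array([ 0.00133295, -0.00079031, -0.0005201 , -0.00029326, -0.00123211,
        0.00047447, -0.00020877]), 'effort': array([-1.76692276e-03, -6.58564854e+01,  1.36467766e+00, -4.05568349e+01,
        1.66383572e-02,  1.24359311e-02,  8.81935284e-05]), 'eef_pos': array([ 0.16368523, -0.6285759 ,  0.22201172]), 'orientation': array([-3.13999248e+00,  1.12703298e-04,  2.54758317e-01]), 'contact_force': array([-0.21985922,  0.0812015 , -0.04439614]), 'torque': array([-0.00656608,  0.03218674,  0.00629499]), 'grip_width': 0.08538587496047095}
side {'fx': 358.22056506902857, 'fy': 358.22056506902857, 'cx': 252.9682949830867, 'cy': 190.05630714255113, 'k1': -0.04109650049817707, 'origin': array([0.44038431, 0.83810925, 0.6166435 ]), 'attitude': array([ 0.94232093,  0.02235366, -2.97555831])}
top {'fx': 383.1132436446926, 'fy': 383.1132436446926, 'cx': 254.45778775295372, 'cy': 188.4754846292717, 'k1': -0.10988870293777588, 'origin': array([0.48274173, 0.11853009, 0.90697657]), 'attitude': array([ 0.08800333, -0.00331726, -1.54637217])}
wrist {'fx': 339.5825409324402, 'fy': 339.5825409324402, 'cx': 256.65211841405966, 'cy': 190.70660809816283, 'k1': -0.06714526034238492, 'origin': array([ 0.2383596 , -0.60858801,  0.37318293]), 'attitude': array([-3.05559959e-01,  6.98380846e-04, -1.31603848e+00])}
```

View pics/side0.png

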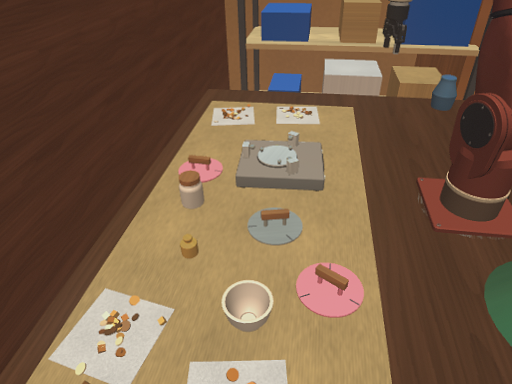

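View pics/top0.png

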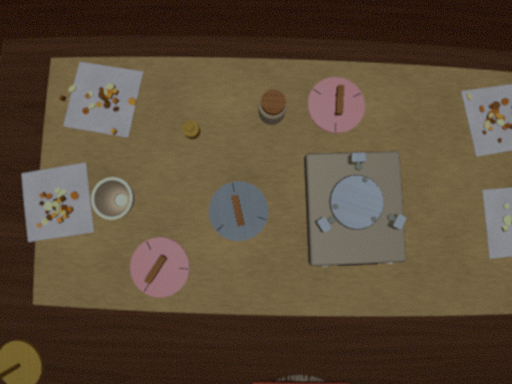

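View pics/wrist0.png

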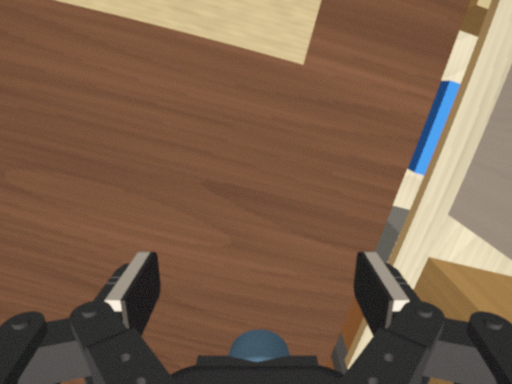

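The steel-grey plate is at top px (239,211). The pink discs at (336,104) and (160,267) are look-alikes, and the round thing at (357,202) is the balance's carrier. I'll check this in a close crop and measure.

```bash
cat > h.py <<'E'
import numpy as np, cv2
from scipy.spatial.transform import Rotation as Ro
from bench import telemetry, get_image, calibration, robot
def ray(c,px):
    px=np.atleast_2d(px).astype(float)
    K=np.array([[c['fx'],0,c['cx']],[0,c['fy'],c['cy']],[0,0,1]])
    u=cv2.undistortPoints(px.reshape(-1,1,2),K,np.array([c['k1'],0,0,0.]),None).reshape(-1,2)
    d=np.c_[u[:,0],-u[:,1],-np.ones(len(u))]
    return Ro.from_euler('xyz',c['attitude']).apply(d)
def onz(c,px,z):
    d=ray(c,px); o=c['origin']; return o+d*((z-o[2])/d[:,2])[:,None]
def proj(c,P):
    p=Ro.from_euler('xyz',c['attitude']).inv().apply(np.atleast_2d(P)-c['origin'])
    x=p[:,0]/-p[:,2]; y=-p[:,1]/-p[:,2]; s=1+c['k1']*(x*x+y*y)
    return np.c_[c['cx']+c['fx']*x*s, c['cy']+c['fy']*y*s]
def st():
    s=telemetry.get_state()
    print('t',round(s['time'],2),'p',s['eef_pos'].round(4),'o',s['orientation'].round(4),'F',s['contact_force'].round(2),'T',s['torque'].round(2),'g',round(s['grip_width'],4),'q',s['joints'].round(2)); return s
E
python3 - <<'E'
from h import *
im=cv2.imread('pics/top0.png')
a=cv2.resize(im[170:255,195:280],None,fx=7,fy=7,interpolation=cv2.INTER_CUBIC)
b=cv2.resize(im[145:270,300:410],None,fx=5,fy=5,interpolation=cv2.INTER_CUBIC)
cv2.imwrite('pics/crop_plate.png',a); cv2.imwrite('pics/crop_scale.png',b)
s=cv2.imread('pics/side0.png')
cv2.imwrite('pics/crop_side.png',cv2.resize(s[125:250,220:340],None,fx=5,fy=4.7,interpolation=cv2.INTER_CUBIC))
c=calibration('top')
print(onz(c,[[239,211],[336,104],[160,267]],0.01),onz(c,[[357,202]],.0535))
E
```

```text
[[ 0.50815948  0.15234525  0.01      ]
 [ 0.7723939  -0.07515791  0.01      ]
 [ 0.37261074  0.33332468  0.01      ]] [[ 0.53325805 -0.11382928  0.0535    ]]
```

View pics/crop_plate.png

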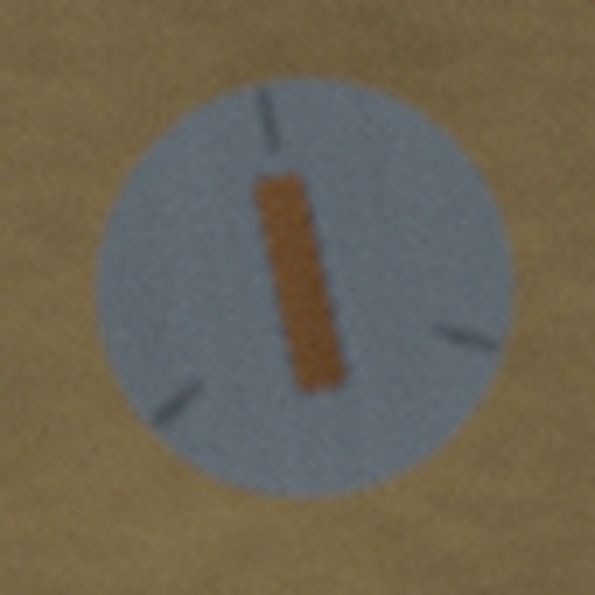

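View pics/crop_scale.png

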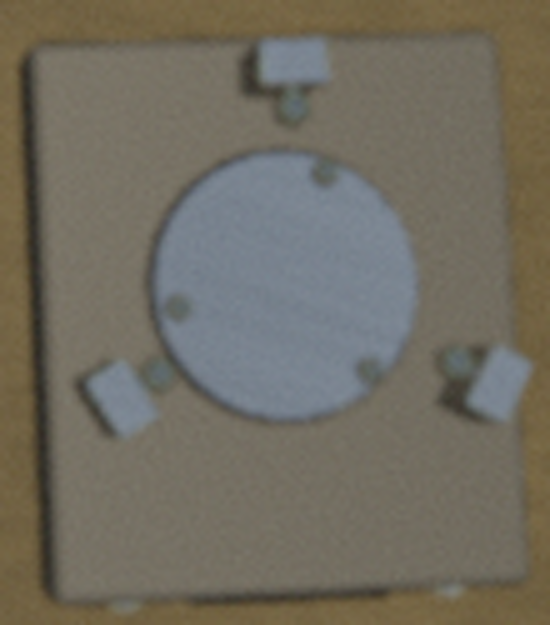

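View pics/crop_side.png

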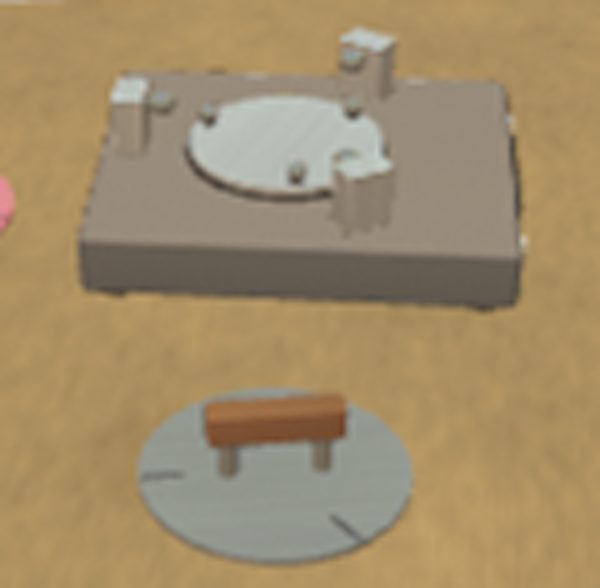

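The crop shows a grey disc with a brown bar. Its marks are at 90° in image terms, (265,120) in the crop and along the bar, plus two more at ±120°. The balance has a display at its near side, with three balls at crop (324,173), (176,306) and (370,369). Next I'll measure these precisely.

```bash
cat > meas.py <<'E'
from h import *
def measure(ims):
    out={}
    for n in ('top','side'):
        im=ims[n]; c=calibration(n)
E
python3 - <<'E'
from h import *
im=cv2.imread('pics/top0.png'); c=calibration('top')
hsv=cv2.cvtColor(im,cv2.COLOR_BGR2HSV)
# bar
m=((hsv[...,0]<15)&(hsv[...,1]>120)&(hsv[...,2]>50)).astype(np.uint8)
m2=np.zeros_like(m); m2[185:240,215:265]=m[185:240,215:265]
ct=max(cv2.findContours(m2,0,2)[0],key=cv2.contourArea)
ys,xs=np.nonzero(m2); print('bar area',len(xs))
w=onz(c,np.c_[xs,ys],0.055); 
mu=w.mean(0); u,s,vt=np.linalg.svd(w[:,:2]-mu[:2]); 
d=vt[0]*np.sign(vt[0,0]); print('bar c',mu,'yaw',np.arctan2(d[1],d[0]),'len',np.sqrt(12)*s/np.sqrt(len(xs)))
# disc
g=((hsv[...,0]>90)&(hsv[...,0]<125)&(hsv[...,1]>15)).astype(np.uint8)
g2=np.zeros_like(g); g2[172:252,200:278]=g[172:252,200:278]
ct=max(cv2.findContours(g2,0,1)[0],key=cv2.contourArea)
e=onz(c,ct.reshape(-1,2),0.010)
(cx,cy),r=cv2.minEnclosingCircle(e[:,:2].astype(np.float32)); print('disc',cx,cy,r, 'mean',e.mean(0))
A=np.c_[2*e[:,:2],np.ones(len(e))]; x=np.linalg.lstsq(A,(e[:,:2]**2).sum(1),rcond=None)[0]; print('lsq',x[:2],np.sqrt(x[2]+x[0]**2+x[1]**2))
# balls: dark, low-blue spots in crop
b=np.array([[324,173],[176,306],[370,369]])/5.+[300,145]-0.4
B=onz(c,b,0.066); print('balls',B)
A=np.c_[2*B[:,:2],np.ones(3)]; x=np.linalg.solve(A,(B[:,:2]**2).sum(1)); print('ctr',x[:2],'r',np.sqrt(x[2]+x[:2]@x[:2]))
v=B[:,:2]-x[:2]; print('ang',np.arctan2(v[:,1],v[:,0]))
k=np.array([[293,64],[120,400],[497,385]])/5.+[300,145]-0.4
C=onz(c,k,0.092); print('catch tops',C); 
A=np.c_[2*C[:,:2],np.ones(3)]; x=np.linalg.solve(A,(C[:,:2]**2).sum(1)); print('ctr',x[:2],'r',np.sqrt(x[2]+x[:2]@x[:2]))
v=C[:,:2]-x[:2]; print('ang',np.arctan2(v[:,1],v[:,0]))
h=np.array([[32,42],[493,35],[525,580],[55,600]])/5.+[300,145]-.4
H=onz(c,h,0.05);print('housing',H); print(np.linalg.norm(H-np.roll(H,1,0),axis=1))
E
```

```text
bar area 99
bar c [0.50645645 0.15351955 0.055     ] yaw 0.2452554593472116 len [0.0627746  0.01191643]
disc 0.5093411207199097 0.1543792486190796 0.06853912025690079 mean [0.50994121 0.15470238 0.01      ]
lsq [0.50930465 0.15460557] 0.06696795305418954
balls [[ 0.58382156 -0.12717644  0.066     ]
 [ 0.52298823 -0.06069993  0.066     ]
 [ 0.49695495 -0.14804866  0.066     ]]
ctr [ 0.53413198 -0.11157502] r 0.05208126384365347
ang [-0.30423056  1.78643205 -2.36574471]
catch tops [[ 0.62801511 -0.10606867  0.092     ]
 [ 0.48115042 -0.03145334  0.092     ]
 [ 0.49064681 -0.19607719  0.092     ]]
ctr [ 0.53310152 -0.11104234] r 0.0950438167002755
ang [ 0.05235427  2.14909683 -2.03385376]
housing [[ 0.64217921  0.00244929  0.05      ]
 [ 0.65199103 -0.21195515  0.05      ]
 [ 0.40319876 -0.22568706  0.05      ]
 [ 0.39167002 -0.01136847  0.05      ]]
[0.25088999 0.21462883 0.24917094 0.21462845]
```

Everything matches the given sizes: ball circle r = 52.1 mm, catches r = 95 mm, housing about 0.25 x 0.215 m.

- **Seat:** about (0.534, -0.1115), scale yaw about 0.05.
- **Balls:** yaw about -0.295 in world axes.
- **Plate:** about (0.508, 0.154), yaw 0.245.

I'm moving over the plate by way of (0.54, -0.25).

>>> carry_out([
  [[2.3, -1.36, 0, 0, 0, 0, 1], [2.3, -1.36, 0, 0, 0, 0, 1], [2.3, -1.36, 0, 0, 0, 0, 1], [2.3, -1.36, 0, 0, 0, 0, 1], [2.3, -1.36, 0, 0, 0, 0, 1], [2.3, -1.36, 0, 0, 0, 0, 1], [2.3, -1.36, 0, 0, 0, 0, 1], [2.3, -1.36, 0, 0, 0, 0, 1], [2.3, -1.36, 0, 0, 0, 0, 1], [2.3, -1.36, 0, 0, 0, 0, 1]],
])

```text
time: 0.98
eef_pos: [0.3527, -0.4383, 0.2227]
orientation: [-3.141, 0.0, 0.255]
contact_force: [0.6, -0.3, -1.0]
grip_width: 0.0853
```

>>> carry_out([
  [[2.3, -1.36, 0, 0, 0, 0, 1], [2.3, -1.36, 0, 0, 0, 0, 1], [2.3, -1.36, 0, 0, 0, 0, 1], [2.3, -1.36, 0, 0, 0, 0, 1], [2.3, -1.36, 0, 0, 0, 0, 1], [2.3, -1.36, 0, 0, 0, 0, 1], [2.3, -1.36, 0, 0, 0, 0, 1], [2.3, -1.36, 0, 0, 0, 0, 1], [2.3, -1.36, 0, 0, 0, 0, 1], [2.3, -1.36, 0, 0, 0, 0, 1]],
])

```text
time: 1.82
eef_pos: [0.541, -0.2488, 0.2227]
orientation: [-3.141, 0.0, 0.255]
contact_force: [0.7, 0.0, -0.3]
grip_width: 0.0853
```

>>> carry_out([
  [[0.4, -2.2, 0, 0, 0, 0, 1], [0.5, -2.2, 0, 0, 0, 0, 1], [0.5, -2.3, 0, 0, 0, 0, 1], [0.5, -2.3, 0, 0, 0, 0, 1], [0.5, -2.3, 0, 0, 0, 0, 1], [0.5, -2.3, 0, 0, 0, 0, 1], [0, 0, 0, 0, 0, 0, 1], [0, 0, 0, 0, 0, 0, 1], [0, 0, 0, 0, 0, 0, 1], [0, 0, 0, 0, 0, 0, 1]],
])

```text
time: 2.65
eef_pos: [0.534, -0.1122, 0.2227]
orientation: [3.142, 0.0, 0.253]
contact_force: [0.1, 0.1, 0.0]
grip_width: 0.0853
```

Run:
```python
from h import *
st(); c=calibration('wrist'); im=get_image('wrist')[:,:,::-1]
cv2.imwrite('pics/w1.png',im); np.save('w1.npy',c,allow_pickle=True)
print(c)
```

```text
t 2.65 p [ 0.534  -0.1122  0.2227] o [3.1415e+00 5.0000e-04 2.5310e-01] F [0.14 0.06 0.03] T [-0.06 -0.02 -0.01] g 0.0853 q [ 0.48  0.15 -0.39  1.7   0.06  1.3  -1.24]
{'fx': 339.5825409324402, 'fy': 339.5825409324402, 'cx': 256.65211841405966, 'cy': 190.70660809816283, 'k1': -0.06714526034238492, 'origin': array([ 0.60872519, -0.09207415,  0.37378048]), 'attitude': array([-3.05882804e-01, -9.14386720e-04, -1.31771969e+00])}
```

View pics/w1.png

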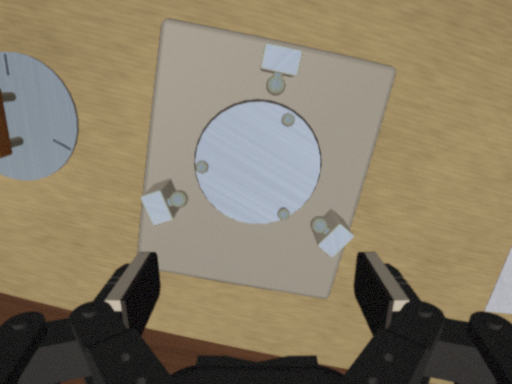

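The wrist view shows the balls at (288,119), (202,167) and (283,214), and the block tops at (281,59), (157,207) and (336,240).

Run:
```python
from h import *
im=cv2.imread('pics/w1.png').astype(int); c=np.load('w1.npy',allow_pickle=True).item()
d=(im[...,0]-im[...,2]) # blue - red: carrier bluish, ball greenish
def circ(B):
    A=np.c_[2*B[:,:2],np.ones(len(B))]; x=np.linalg.lstsq(A,(B[:,:2]**2).sum(1),rcond=None)[0]
    v=B[:,:2]-x[:2]; a=np.arctan2(v[:,1],v[:,0]); print('ctr',x[:2].round(4),'r',np.sqrt(x[2]+x[:2]@x[:2]).round(4),'ang',a.round(3),'mod',((a+1.047)%2.0944-1.047).round(3))
P=[]
for p in [(288,119),(202,167),(283,214)]:
    w=im[p[1]-10:p[1]+11,p[0]-10:p[0]+11]
    g=w.sum(2); bd=(w[...,0]-w[...,2])
    m=((bd<8)&(g<np.median(g)-40)); yy,xx=np.nonzero(m); r=(np.hypot(xx-10,yy-10)<8); P.append([xx[r].mean()+p[0]-10,yy[r].mean()+p[1]-10]); print(r.sum(),P[-1])
circ(onz(c,P,.066)); circ(onz(c,[(288,119),(202,167),(283,214)],.066))
circ(onz(c,[(281,59),(157,207),(336,240)],.092))
```

```text
95 [np.float64(287.61052631578946), np.float64(119.48421052631579)]
70 [np.float64(201.6), np.float64(166.27142857142857)]
35 [np.float64(282.54285714285714), np.float64(211.82857142857142)]
ctr [ 0.5374 -0.1109] r 0.0514 ang [-0.313  1.815 -2.381] mod [-0.313 -0.279 -0.286]
ctr [ 0.5367 -0.1123] r 0.0522 ang [-0.285  1.809 -2.403] mod [-0.285 -0.285 -0.309]
ctr [ 0.5374 -0.1122] r 0.0948 ang [ 0.065  2.147 -2.036] mod [0.065 0.053 0.059]
```

>>> carry_out([
  [[0.5, -2.6, 0, 0, 0, 0, 1], [0.5, -3.0, 0, 0, 0, 0, 1], [0.5, -3.0, 0, 0, 0, 0, 1], [0.4, -3.0, 0, 0, 0, 0, 1], [0.4, -3.0, 0, 0, 0, 0, 1], [0.4, -3.0, 0, 0, 0, 0, 1], [0.4, -3.0, 0, 0, 0, 0, 1], [0.4, -3.0, 0, 0, 0, 0, 1], [0.4, -2.7, 0, 0, 0, 0, 1], [0, 0, 0, 0, 0, 0, 1]],
])

```text
time: 3.53
eef_pos: [0.5045, 0.159, 0.2232]
orientation: [-3.139, -0.001, 0.261]
contact_force: [-0.8, 0.4, -0.1]
grip_width: 0.0855
```

Run:
```python
from h import *
st(); c=calibration('wrist'); im=get_image('wrist')[:,:,::-1]
cv2.imwrite('pics/w2.png',im); np.save('w2.npy',c,allow_pickle=True)
```

```text
t 3.53 p [0.5045 0.159  0.2232] o [-3.139e+00 -8.000e-04  2.607e-01] F [-0.81  0.4  -0.06] T [-0.01  0.02 -0.02] g 0.0855 q [ 0.18  0.13 -0.61  1.73  0.08  1.3  -1.76]
```

View pics/w2.png

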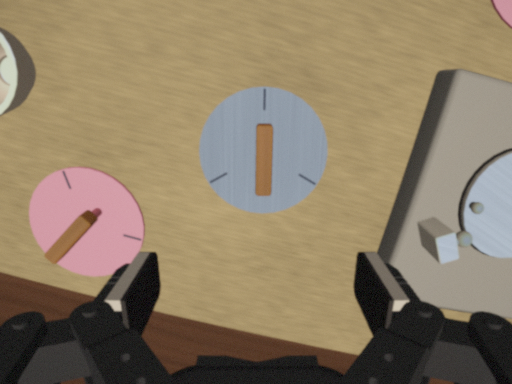

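The plate is centred in the wrist view: disc at (264,150), bar at (264,159) and nearly vertical.

Run:
```python
from h import *
im=cv2.imread('pics/w2.png'); c=np.load('w2.npy',allow_pickle=True).item()
hsv=cv2.cvtColor(im,cv2.COLOR_BGR2HSV)
m=np.zeros(im.shape[:2],np.uint8); m[110:205,240:290]=((hsv[...,0]<16)&(hsv[...,1]>120))[110:205,240:290]
ct=max(cv2.findContours(m,0,1)[0],key=cv2.contourArea)
print('rect px',cv2.minAreaRect(ct), cv2.boundingRect(ct))
ys,xs=np.nonzero(m); w=onz(c,np.c_[xs,ys],.055); mu=w.mean(0); _,s,vt=np.linalg.svd(w[:,:2]-mu[:2],full_matrices=False)
print('bar',mu.round(4),'yaw',np.arctan(vt[0,1]/vt[0,0]),np.sqrt(12)*s/np.sqrt(len(w)))
g=np.zeros_like(m); g[80:222,190:340]=((hsv[...,0]>95)&(hsv[...,0]<130)&(hsv[...,1]>25))[80:222,190:340]
ct=max(cv2.findContours(g,0,1)[0],key=cv2.contourArea); e=onz(c,ct.reshape(-1,2),.010)
A=np.c_[2*e[:,:2],np.ones(len(e))]; x=np.linalg.lstsq(A,(e[:,:2]**2).sum(1),rcond=None)[0]; print('disc',x[:2],np.sqrt(x[2]+x[:2]@x[:2]))
# groove mark directions from dark lines
q=onz(c,[[265,99],[219,178],[306,180]],.010)[:,:2]-x[:2]; a=np.arctan2(q[:,1],q[:,0]); print('marks',a,((a+1.047)%2.0944-1.047))
```

```text
rect px ((263.6558837890625, 159.49435424804688), (14.375118255615234, 69.18742370605469), 0.9391909241676331) (256, 125, 16, 70)
bar [0.5139 0.1555 0.055 ] yaw 0.24938014502317535 [0.06832577 0.01258716]
disc [0.51181134 0.15490678] 0.0678996729827374
marks [ 0.22854557  2.36217306 -1.88021355] [0.22854557 0.26777306 0.21418645]
```

>>> carry_out([
  [[0, 0, 2, 0, 0, 0, 1], [0, 0, 2, 0, 0, 0, 1], [0, 0, 2, 0, 0, 0, 1], [0, 0, 2, 0, 0, 0, 1], [0, 0, 1, 0, 0, 0, 1], [0, 0, 0.5, 0, 0, 0, 1], [0, 0, 0.3, 0, 0, 0, 1], [0, 0, 0, 0, 0, 0, 1], [0, 0, 0, 0, 0, 0, 1], [0, 0, 0, 0, 0, 0, 1]],
])

```text
time: 4.42
eef_pos: [0.5063, 0.1536, 0.1259]
orientation: [3.142, -0.001, 0.255]
contact_force: [0.2, -0.0, -0.9]
grip_width: 0.0854
```

Run:
```python
from h import *
st()
```

```text
t 4.42 p [0.5063 0.1536 0.1259] o [ 3.1415e+00 -1.5000e-03  2.5470e-01] F [ 0.2  -0.03 -0.89] T [0.   0.02 0.04] g 0.0854 q [ 0.16  0.22 -0.6   1.85  0.14  1.11 -1.81]
```

>>> carry_out([
  [[0.2, 0, 1, 0, 0, 0.5, 1], [0.2, 0, 1.2, 0, 0, 0, 1], [0, 0, 1.2, 0, 0, 0, 1], [0, 0, 1.2, 0, 0, 0, 1], [0, 0, 1.2, 0, 0, 0, 1], [0, 0, 1, 0, 0, 0, 1], [0, 0, 0.5, 0, 0, 0, 1], [0, 0, 0.3, 0, 0, 0, 1], [0, 0, 0, 0, 0, 0, 1], [0, 0, 0, 0, 0, 0, 1]],
])

```text
time: 5.25
eef_pos: [0.5098, 0.1546, 0.0492]
orientation: [-3.141, -0.0, 0.246]
contact_force: [0.5, -0.3, -0.3]
grip_width: 0.0856
```

Run:
```python
from h import *
st(); im=get_image('wrist')[:,:,::-1]
cv2.imwrite('pics/w3.png',im)
```

```text
t 5.25 p [0.5098 0.1546 0.0492] o [-3.1415e+00 -4.0000e-04  2.4610e-01] F [ 0.47 -0.26 -0.27] T [-0.01 -0.01 -0.01] g 0.0856 q [ 0.13  0.32 -0.58  1.92  0.21  0.97 -1.87]
```

View pics/w3.png

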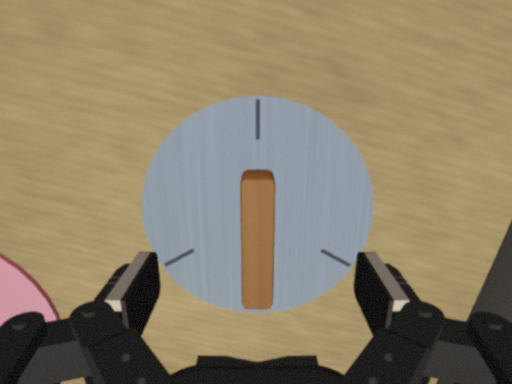

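Run:
```python
from h import *
s=st(); c=calibration('wrist')
R=Ro.from_euler('xyz',s['orientation'])
for nm,p in dict(gp=[0,0,.006],e1=[.035,0,-.005],e2=[-.035,0,-.005],disc=[0,0,.040]).items():
    print(nm,proj(c,R.apply(p)+s['eef_pos']))
print(onz(c,[[258,170],[258,308],[258,203.5]],.055))
```

```text
t 5.3 p [0.5099 0.1546 0.0494] o [-3.1415e+00 -8.0000e-04  2.4610e-01] F [ 0.61 -1.16 -0.19] T [-0.04  0.02 -0.  ] g 0.0856 q [ 0.13  0.32 -0.58  1.92  0.21  0.97 -1.87]
gp [[257.94264517 242.5625697 ]]
e1 [[258.13905579 182.65546954]]
e2 [[257.95210086 313.50520345]]
disc [[257.69696562 217.54006452]]
[[0.54962716 0.16464544 0.055     ]
 [0.4796907  0.14698773 0.055     ]
 [0.53443072 0.16080992 0.055     ]]
```

The bar lies between the pads, at column 258 and along the tool's x. I'm shifting 1 mm along it and closing.

>>> carry_out([
  [[0.1, 0, 0, 0, 0, 0, 1], [0, 0, 0, 0, 0, 0, 0], [0, 0, 0, 0, 0, 0, 0], [0, 0, 0, 0, 0, 0, 0], [0, 0, 0, 0, 0, 0, 0], [0, 0, 0, 0, 0, 0, 0], [0, 0, 0, 0, 0, 0, 0], [0, 0, 0, 0, 0, 0, 0], [0, 0, 0, 0, 0, 0, 0], [0, 0, 0, 0, 0, 0, 0]],
])

```text
time: 6.13
eef_pos: [0.5105, 0.1546, 0.0489]
orientation: [-3.142, 0.0, 0.246]
contact_force: [-1.0, -0.6, -0.6]
grip_width: -0.0
```

Run:
```python
from h import *
st()
```

```text
t 6.13 p [0.5105 0.1546 0.0489] o [-3.1415  0.      0.246 ] F [-0.95 -0.58 -0.55] T [-0.07 -0.01  0.01] g -0.0 q [ 0.13  0.32 -0.58  1.91  0.21  0.97 -1.87]
```

The opening reads 0, so the fingers shut without the bar. I'll look.

Run:
```python
from h import *
st()
for n in ('wrist','side','top'):
    cv2.imwrite(f'pics/{n}4.png',get_image(n)[:,:,::-1])
s=cv2.imread('pics/side4.png'); cv2.imwrite('pics/side4c.png',cv2.resize(s[110:260,180:350],None,fx=4,fy=4,interpolation=cv2.INTER_CUBIC))
st()
```

```text
t 6.13 p [0.5105 0.1546 0.0489] o [-3.1415  0.      0.246 ] F [-0.95 -0.58 -0.55] T [-0.07 -0.01  0.01] g -0.0 q [ 0.13  0.32 -0.58  1.91  0.21  0.97 -1.87]
t 6.28 p [0.5105 0.1546 0.0489] o [-3.1416 -0.      0.246 ] F [-0.52 -0.25  0.32] T [ 0.  0. -0.] g 0.0003 q [ 0.13  0.32 -0.58  1.91  0.21  0.97 -1.87]
```

View pics/wrist4.png

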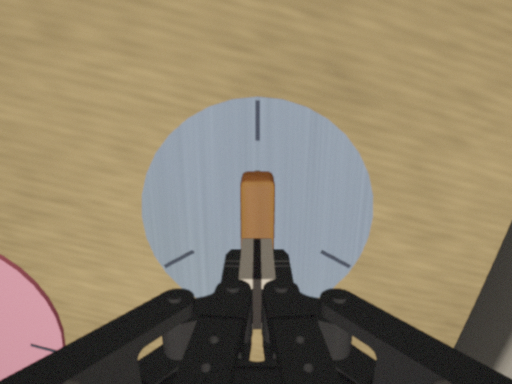

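View pics/side4c.png

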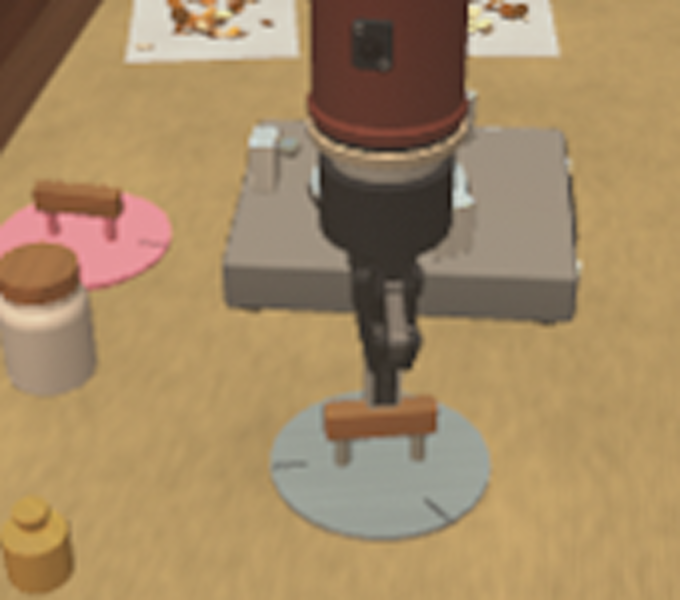

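Run:
```python
from h import *
print([ (a,getattr(robot,a)) for a in dir(robot) if not a.startswith('_')])
s=st(); c=calibration('wrist')
e=onz(c,[[142,203],[373,203]],.010); print('disc dia',np.linalg.norm(e[0]-e[1]))
R=Ro.from_euler('xyz',s['orientation'])
for z in (-.03,-.02,-.01,0,.01,.02): print(z,proj(c,R.apply([[.011,0,z],[-.011,0,z],[.011,.008,z]])+s['eef_pos']).round(0).tolist())
im=cv2.imread('pics/wrist4.png'); cv2.imwrite('pics/w4c.png',cv2.resize(im[150:384,160:360],None,fx=2.5,fy=2.5))
```

```text
[('MotionError', <class 'bench.MotionError'>), ('close_job', <function connect.<locals>.done at 0x7fe89b4bc5e0>), ('tip_extent', 0.025)]
t 6.28 p [0.5105 0.1546 0.0489] o [-3.1416 -0.      0.246 ] F [-0.52 -0.25  0.32] T [ 0.  0. -0.] g 0.0003 q [ 0.13  0.32 -0.58  1.91  0.21  0.97 -1.87]
disc dia 0.13820892030573645
-0.03 [[258.0, 258.0], [258.0, 304.0], [278.0, 258.0]]
-0.02 [[258.0, 246.0], [258.0, 290.0], [277.0, 246.0]]
-0.01 [[258.0, 236.0], [258.0, 278.0], [276.0, 236.0]]
0 [[258.0, 227.0], [258.0, 268.0], [275.0, 227.0]]
0.01 [[258.0, 220.0], [258.0, 258.0], [274.0, 220.0]]
0.02 [[258.0, 213.0], [258.0, 249.0], [273.0, 213.0]]
```

View pics/w4c.png

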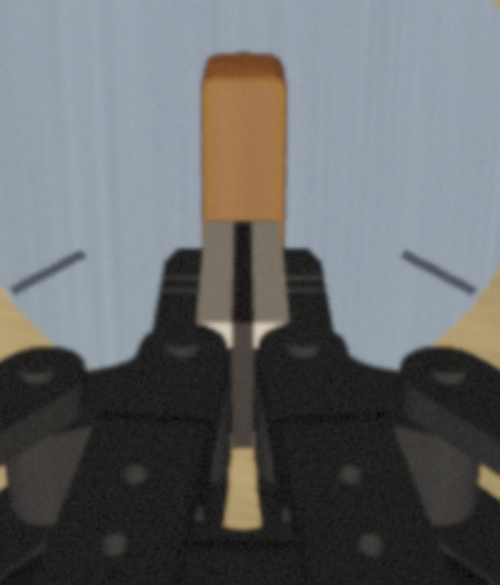

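View pics/top4.png

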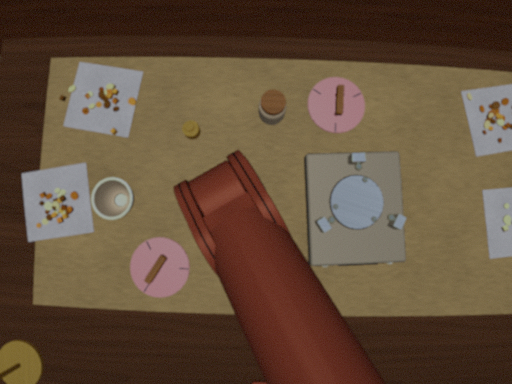

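Run:
```python
from h import *
s=st(); c=calibration('side')
R=Ro.from_euler('xyz',s['orientation'])
for z in (-.06,-.03,-.02,-.01,0,.01,.02,.025): print(z,proj(c,R.apply([[.011,0,z],[-.011,0,z]])+s['eef_pos']).round(1).tolist())
print('bar top ctr',proj(c,[[.5105,.1546,.055]]))
```

```text
t 6.28 p [0.5105 0.1546 0.0489] o [-3.1416 -0.      0.246 ] F [-0.52 -0.25  0.32] T [ 0.  0. -0.] g 0.0003 q [ 0.13  0.32 -0.58  1.91  0.21  0.97 -1.87]
-0.06 [[271.5, 193.2], [280.7, 192.6]]
-0.03 [[271.4, 203.1], [280.4, 202.5]]
-0.02 [[271.4, 206.3], [280.3, 205.7]]
-0.01 [[271.4, 209.5], [280.2, 208.9]]
0 [[271.3, 212.6], [280.2, 212.0]]
0.01 [[271.3, 215.7], [280.1, 215.1]]
0.02 [[271.3, 218.8], [280.0, 218.2]]
0.025 [[271.3, 220.3], [279.9, 219.7]]
bar top ctr [[275.79308133 210.42470415]]
```

Run:
```python
import cv2
s=cv2.imread('pics/side4.png'); cv2.imwrite('pics/side4d.png',cv2.resize(s[175:240,240:310],None,fx=9,fy=9,interpolation=cv2.INTER_CUBIC))
```

```text
(no output)
```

View pics/side4d.png

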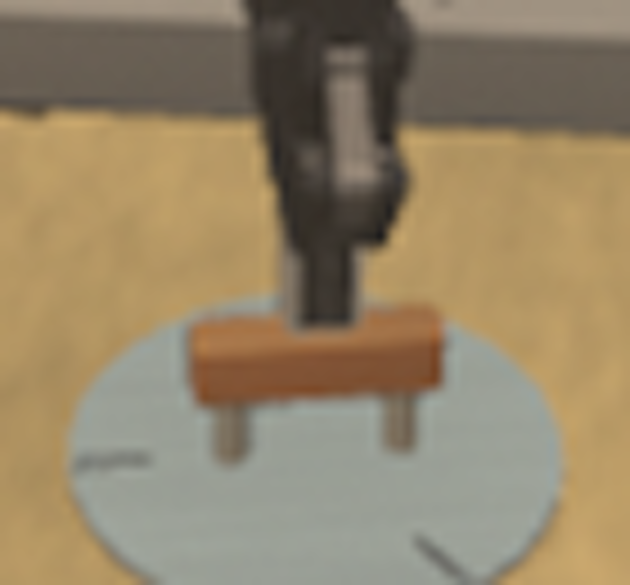

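Both views agree that the shut fingertips stand just above the bar. Wrist row 238 puts them at tool z ≈ -12 mm, and side row 211 at ≈ -4 mm. That is about 34 mm farther back than the stated +25 mm. The force is about 0, so nothing is being pressed. I'm trusting the pictures: open, go 3.2 cm lower, then look.

>>> carry_out([
  [[0, 0, 0, 0, 0, 0, 1], [0, 0, 0, 0, 0, 0, 1], [0, 0, 0, 0, 0, 0, 1], [0, 0, 0, 0, 0, 0, 1], [0, 0, 0, 0, 0, 0, 1], [0, 0, 0, 0, 0, 0, 1], [0, 0, 0, 0, 0, 0, 1], [0, 0, 0.5, 0, 0, 0, 1], [0, 0, 0.5, 0, 0, 0, 1], [0, 0, 0.5, 0, 0, 0, 1]],
])

```text
time: 7.12
eef_pos: [0.5104, 0.1546, 0.0333]
orientation: [-3.142, 0.0, 0.246]
contact_force: [0.1, -0.0, -0.6]
grip_width: 0.0853
```

>>> carry_out([
  [[0, 0, 0.4, 0, 0, 0, 1], [0, 0, 0.4, 0, 0, 0, 1], [0, 0, 0.4, 0, 0, 0, 1], [0, 0, 0.3, 0, 0, 0, 1], [0, 0, 0.2, 0, 0, 0, 1], [0, 0, 0, 0, 0, 0, 1], [0, 0, 0, 0, 0, 0, 1], [0, 0, 0, 0, 0, 0, 0.6], [0, 0, 0, 0, 0, 0, 0.6], [0, 0, 0, 0, 0, 0, 0.6]],
])

```text
time: 7.95
eef_pos: [0.5106, 0.1547, 0.0171]
orientation: [3.142, -0.0, 0.246]
contact_force: [0.3, 0.7, 0.0]
grip_width: 0.0518
```

Run:
```python
from h import *
st()
cv2.imwrite(f'pics/wrist5.png',get_image('wrist')[:,:,::-1])
s=get_image('side')[:,:,::-1]; cv2.imwrite('pics/side5.png',cv2.resize(s[150:250,220:330],None,fx=6,fy=6,interpolation=cv2.INTER_CUBIC))
st()
```

```text
t 7.95 p [0.5106 0.1547 0.0171] o [ 3.1416e+00 -4.0000e-04  2.4610e-01] F [0.3  0.66 0.05] T [-0.01  0.02 -0.02] g 0.0518 q [ 0.11  0.36 -0.56  1.94  0.24  0.91 -1.9 ]
t 8.05 p [0.5106 0.1547 0.0171] o [ 3.1416e+00 -2.0000e-04  2.4610e-01] F [ 0.13  0.75 -1.57] T [-0.01 -0.    0.02] g 0.0512 q [ 0.11  0.36 -0.56  1.94  0.24  0.91 -1.9 ]
```

View pics/wrist5.png

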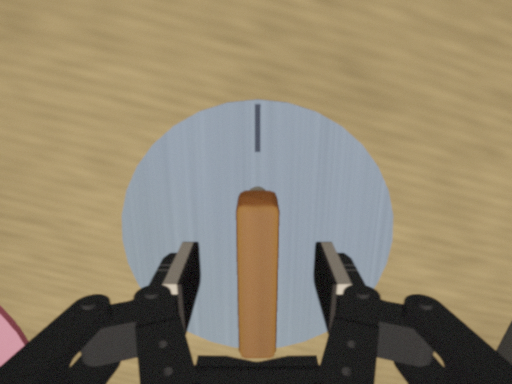

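View pics/side5.png

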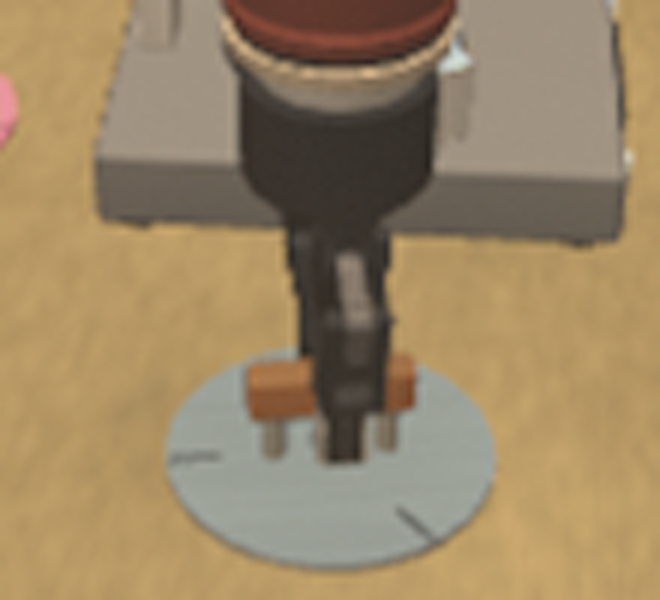

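Run:
```python
from h import *
c=calibration('side'); 
for r in (225,226,227):
    d=ray(c,[[277,r]])[0]; o=c['origin']
    for y in (.180,.187): print(r,y,(o+d*(y-o[1])/d[1]).round(4))
```

```text
225 0.18 [0.5042 0.18   0.0302]
225 0.187 [0.5035 0.187  0.0364]
226 0.18 [0.5042 0.18   0.0269]
226 0.187 [0.5035 0.187  0.0332]
227 0.18 [0.5041 0.18   0.0236]
227 0.187 [0.5034 0.187  0.0299]
```

Now the fingers straddle the bar, with tips at about z 0.029 and clear of the disc. Shifting 2 mm along the bar and closing.

>>> carry_out([
  [[0.2, 0, 0, 0, 0, 0, 0.5], [0, 0, 0, 0, 0, 0, 0.3], [0, 0, 0, 0, 0, 0, 0.1], [0, 0, 0, 0, 0, 0, 0], [0, 0, 0, 0, 0, 0, 0], [0, 0, 0, 0, 0, 0, 0], [0, 0, 0, 0, 0, 0, 0], [0, 0, 0, 0, 0, 0, 0], [0, 0, 0, 0, 0, 0, 0], [0, 0, 0, 0, 0, 0, 0]],
])

```text
time: 8.88
eef_pos: [0.5127, 0.1551, 0.0171]
orientation: [3.142, -0.0, 0.246]
contact_force: [0.5, -1.0, 3.7]
grip_width: 0.0152
```

Run:
```python
from h import *
st()
```

```text
t 8.88 p [0.5127 0.1551 0.0171] o [ 3.1416e+00 -5.0000e-04  2.4600e-01] F [ 0.54 -0.97  3.71] T [-0.12 -0.08 -0.03] g 0.0152 q [ 0.11  0.37 -0.56  1.93  0.25  0.91 -1.9 ]
```

Gripped: the opening is 15 mm. Lifting 14 cm.

>>> carry_out([
  [[0, 0, -0.5, 0, 0, 0, 0], [0, 0, -1, 0, 0, 0, 0], [0, 0, -1.5, 0, 0, 0, 0], [0, 0, -2, 0, 0, 0, 0], [0, 0, -2, 0, 0, 0, 0], [0, 0, -2, 0, 0, 0, 0], [0, 0, -2, 0, 0, 0, 0], [0, 0, -2, 0, 0, 0, 0], [0, 0, -1, 0, 0, 0, 0], [0, 0, 0, 0, 0, 0, 0]],
])

```text
time: 9.72
eef_pos: [0.5134, 0.1557, 0.1593]
orientation: [3.141, -0.003, 0.246]
contact_force: [0.5, 0.1, -4.1]
grip_width: 0.015
```

Run:
```python
from h import *
st()
cv2.imwrite(f'pics/wrist6.png',get_image('wrist')[:,:,::-1])
np.save('w6.npy',calibration('wrist'),allow_pickle=True)
st()
```

```text
t 9.72 p [0.5134 0.1557 0.1593] o [ 3.1414 -0.0035  0.2462] F [ 0.46  0.1  -4.11] T [-0.01 -0.   -0.02] g 0.015 q [ 0.17  0.2  -0.6   1.8   0.12  1.18 -1.8 ]
t 9.77 p [0.5127 0.1553 0.1576] o [ 3.1414e+00 -1.4000e-03  2.4610e-01] F [ 0.16 -0.34 -6.08] T [ 0.01 -0.01  0.  ] g 0.0146 q [ 0.16  0.2  -0.6   1.8   0.12  1.18 -1.8 ]
```

View pics/wrist6.png

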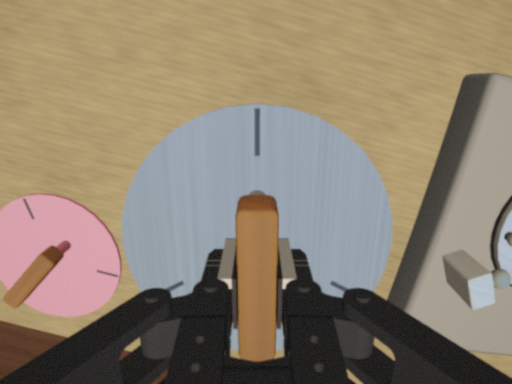

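The plate hangs level and in line, with the mark at column 257. Target TCP over the seat is (0.537, -0.112), then a turn of -31° in world yaw to meet the balls at -0.295.

>>> carry_out([
  [[-0.2, 1.2, 0, 0, 0, 0, 0], [-0.3, 2.2, 0, 0, 0, 0, 0], [-0.5, 3.2, 0, 0, 0, 0, 0], [-0.5, 3.4, 0, 0, 0, 0, 0], [-0.6, 3.4, 0, 0, 0, 0, 0], [-0.6, 3.4, 0, 0, 0, 0, 0], [-0.5, 3.4, 0, 0, 0, 0, 0], [-0.5, 3.1, 0, 0, 0, 0, 0], [-0.3, 2.0, 0, 0, 0, 0, 0], [-0.15, 1.2, 0, 0, 0, 0, 0]],
])

```text
time: 10.6
eef_pos: [0.5354, -0.1154, 0.1549]
orientation: [-3.141, 0.003, 0.242]
contact_force: [0.7, 0.8, -5.0]
grip_width: 0.0148
```

>>> carry_out([
  [[0, 0, 0, 0, 0, 2, 0], [0, 0, 0, 0, 0, 3, 0], [0, 0, 0, 0, 0, 4, 0], [0, 0, 0, 0, 0, 4, 0], [0, 0, 0, 0, 0, 4, 0], [0, 0, 0, 0, 0, 4, 0], [0, 0, 0, 0, 0, 4, 0], [0, 0, 0, 0, 0, 4, 0], [0, 0, 0, 0, 0, 2, 0], [0, 0, 0, 0, 0, 0, 0]],
])

```text
time: 11.43
eef_pos: [0.5361, -0.1107, 0.1556]
orientation: [-3.141, 0.002, -0.295]
contact_force: [0.9, -0.4, -5.5]
grip_width: 0.0151
```

>>> carry_out([
  [[0, 0, 0, 0, 0, 0, 0], [0, 0, 0, 0, 0, 0, 0], [0, 0, 0, 0, 0, 0, 0], [0, 0, 0, 0, 0, 0, 0], [0, 0, 0, 0, 0, 0, 0], [0, 0, 0, 0, 0, 0, 0], [0, 0, 0, 0, 0, 0, 0], [0, 0, 0, 0, 0, 0, 0], [0, 0, 0, 0, 0, 0, 0], [0, 0, 0, 0, 0, 0, 0]],
])

```text
time: 12.27
eef_pos: [0.5368, -0.112, 0.157]
orientation: [-3.142, -0.0, -0.295]
contact_force: [-0.2, -0.5, -4.9]
grip_width: 0.0153
```

Run:
```python
from h import *
st()
np.save('w7.npy',calibration('wrist'),allow_pickle=True)
cv2.imwrite(f'pics/wrist7.png',get_image('wrist')[:,:,::-1])
s=get_image('side')[:,:,::-1]; cv2.imwrite('pics/side7r.png',s); cv2.imwrite('pics/side7.png',cv2.resize(s[80:200,220:350],None,fx=5,fy=5,interpolation=cv2.INTER_CUBIC))
st()
```

```text
t 12.27 p [ 0.5368 -0.112   0.157 ] o [-3.1415 -0.     -0.2951] F [-0.2  -0.52 -4.89] T [0.04 0.   0.04] g 0.0153 q [ 0.45  0.2  -0.36  1.78  0.07  1.17 -1.8 ]
t 12.37 p [ 0.5367 -0.112   0.1569] o [-3.1415e+00  1.0000e-04 -2.9500e-01] F [ 0.47 -0.02 -5.34] T [ 0.   -0.02  0.03] g 0.0151 q [ 0.45  0.2  -0.36  1.78  0.07  1.17 -1.8 ]
```

View pics/wrist7.png

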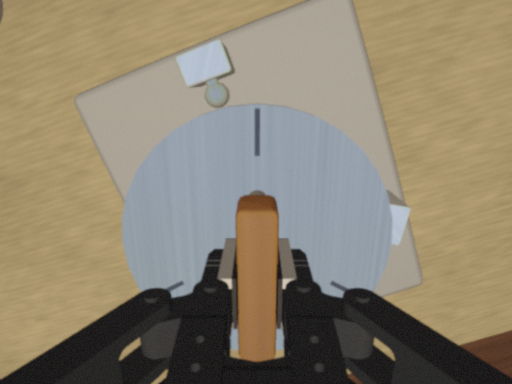

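View pics/side7.png

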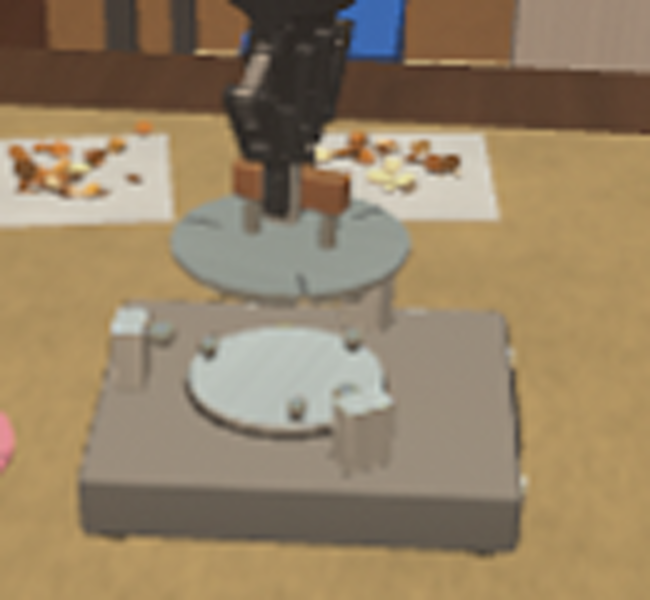

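Wrist and side views show the plate held level above the balance. I'll cross-check the alignment with the side camera.

Run:
```python
from h import *
c=calibration('side'); im=cv2.imread('pics/side7r.png')
def circ(B):
    A=np.c_[2*B[:,:2],np.ones(len(B))]; x=np.linalg.lstsq(A,(B[:,:2]**2).sum(1),rcond=None)[0]
    v=B[:,:2]-x[:2]; a=np.arctan2(v[:,1],v[:,0]); return x[:2].round(4),np.sqrt(x[2]+x[:2]@x[:2]).round(4),((a+1.047)%2.0944-1.047)
b=np.array([[208,348],[350,340],[296,408]])/5.+[220,80]-.4
print('balls',circ(onz(c,b,.066)))
# plate outline pts by hand from crop (left, right, bottom, top-left, lower-left, lower-right)
p=np.array([[173,243],[411,243],[290,297],[200,215],[385,213],[200,274],[385,274]])/5.+[220,80]-.4
x,r,_=circ(onz(c,p,.1498)); print('disc',x,r)
m=np.array([[205,220],[367,212],[302,284]])/5.+[220,80]-.4
q=onz(c,m,.1498)[:,:2]-x; a=np.arctan2(q[:,1],q[:,0]); print('marks',((a+1.047)%2.0944-1.047))
```

```text
balls (array([ 0.5389, -0.1092]), np.float64(0.0512), array([-0.27886578, -0.28592037, -0.27784429]))
disc [ 0.5352 -0.1066] 0.0674
marks [-0.38959304 -0.20043157 -0.31423657]
```

Run:
```python
from h import *
def circ(B):
    A=np.c_[2*B[:,:2],np.ones(len(B))]; x=np.linalg.lstsq(A,(B[:,:2]**2).sum(1),rcond=None)[0]
    return x[:2].round(4),np.sqrt(x[2]+x[:2]@x[:2]).round(4)
c=np.load('w7.npy',allow_pickle=True).item()
p=[[124,225],[391,225],[257,104],[150,155],[365,155],[190,121],[324,121]]
print('wrist hand', circ(onz(c,p,.1498)))
# side: plate at start
c=calibration('side'); s=cv2.imread('pics/side0.png'); hsv=cv2.cvtColor(s,cv2.COLOR_BGR2HSV)
g=np.zeros(s.shape[:2],np.uint8); w=np.s_[200:250,240:310]
g[w]=((s[...,0].astype(int)>s[...,2]-8)&(hsv[...,1]<60))[w]
ct=max(cv2.findContours(g,0,1)[0],key=cv2.contourArea); ct=cv2.convexHull(ct); print(cv2.boundingRect(ct)); print('side P0',circ(onz(c,ct.reshape(-1,2),.008)))
```

```text
wrist hand (array([ 0.5362, -0.1115]), np.float64(0.0687))
(249, 212, 53, 32)
side P0 (array([0.5128, 0.1548]), np.float64(0.0677))
```

All three cameras agree within about 1 mm on a correction of about +1.1 mm in x. I'm applying it and lowering to just above the catch noses (TCP z 0.105).

>>> carry_out([
  [[0.1, -0.07, 0.5, 0, 0, 0, 0], [0, 0, 0.7, 0, 0, 0, 0], [0, 0, 0.8, 0, 0, 0, 0], [0, 0, 0.8, 0, 0, 0, 0], [0, 0, 0.8, 0, 0, 0, 0], [0, 0, 0.7, 0, 0, 0, 0], [0, 0, 0.5, 0, 0, 0, 0], [0, 0, 0.3, 0, 0, 0, 0], [0, 0, 0.1, 0, 0, 0, 0], [0, 0, 0, 0, 0, 0, 0]],
])

```text
time: 13.2
eef_pos: [0.5379, -0.1116, 0.1048]
orientation: [-3.142, 0.0, -0.295]
contact_force: [0.1, -0.7, -4.4]
grip_width: 0.015
```

>>> carry_out([
  [[0, 0, 0, 0, 0, 0, 0], [0, 0, 0, 0, 0, 0, 0], [0, 0, 0, 0, 0, 0, 0], [0, 0, 0, 0, 0, 0, 0], [0, 0, 0, 0, 0, 0, 0], [0, 0, 0, 0, 0, 0, 0], [0, 0, 0, 0, 0, 0, 0], [0, 0, 0, 0, 0, 0, 0], [0, 0, 0, 0, 0, 0, 0], [0, 0, 0, 0, 0, 0, 0]],
])

```text
time: 14.03
eef_pos: [0.5379, -0.1116, 0.1049]
orientation: [-3.142, 0.0, -0.295]
contact_force: [-0.2, 0.5, -4.7]
grip_width: 0.0153
```

Run:
```python
from h import *
st()
np.save('w8.npy',calibration('wrist'),allow_pickle=True)
cv2.imwrite(f'pics/wrist8.png',get_image('wrist')[:,:,::-1])
s=get_image('side')[:,:,::-1]; cv2.imwrite('pics/side8r.png',s); cv2.imwrite('pics/side8.png',cv2.resize(s[80:200,220:350],None,fx=5,fy=5,interpolation=cv2.INTER_CUBIC))
```

```text
t 14.03 p [ 0.5379 -0.1116  0.1049] o [-3.1416e+00  1.0000e-04 -2.9500e-01] F [-0.21  0.48 -4.65] T [ 0.04  0.02 -0.02] g 0.0153 q [ 0.44  0.25 -0.36  1.84  0.1   1.07 -1.82]
```

View pics/wrist8.png

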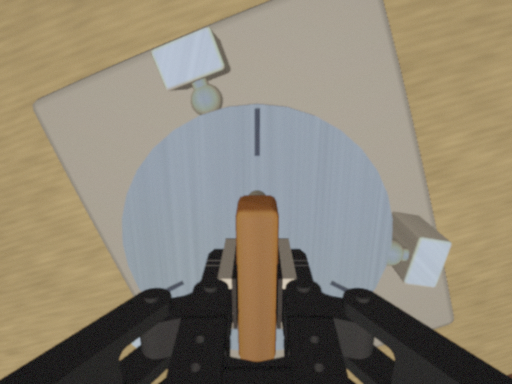

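View pics/side8.png

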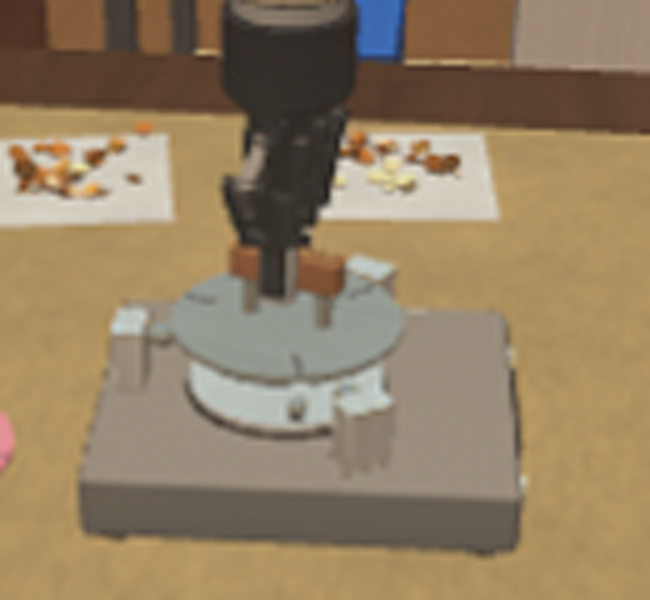

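>>> carry_out([
  [[0, 0, 0.08, 0, 0, 0, 0], [0, 0, 0.08, 0, 0, 0, 0], [0, 0, 0.08, 0, 0, 0, 0], [0, 0, 0.08, 0, 0, 0, 0], [0, 0, 0.08, 0, 0, 0, 0], [0, 0, 0.05, 0, 0, 0, 0], [0, 0, 0.05, 0, 0, 0, 0], [0, 0, 0, 0, 0, 0, 0], [0, 0, 0, 0, 0, 0, 0], [0, 0, 0, 0, 0, 0, 0]],
])

```text
time: 14.97
eef_pos: [0.538, -0.1116, 0.1]
orientation: [-3.142, -0.0, -0.295]
contact_force: [-0.1, -0.2, -5.0]
grip_width: 0.0149
```

>>> carry_out([
  [[0, 0, 0.05, 0, 0, 0, 0], [0, 0, 0, 0, 0, 0, 0], [0, 0, 0.05, 0, 0, 0, 0], [0, 0, 0, 0, 0, 0, 0], [0, 0, 0.05, 0, 0, 0, 0], [0, 0, 0, 0, 0, 0, 0], [0, 0, 0, 0, 0, 0, 0], [0, 0, 0, 0, 0, 0, 0], [0, 0, 0, 0, 0, 0, 0], [0, 0, 0, 0, 0, 0, 0]],
])

```text
time: 15.8
eef_pos: [0.5381, -0.1118, 0.0986]
orientation: [3.142, -0.0, -0.295]
contact_force: [-1.0, -1.9, 1.5]
grip_width: 0.0152
```

Contact at the catch noses as expected: +6.5 N at 1.4 mm. Continuing gently.

>>> carry_out([
  [[0, 0, 0.05, 0, 0, 0, 0], [0, 0, 0, 0, 0, 0, 0], [0, 0, 0.05, 0, 0, 0, 0], [0, 0, 0, 0, 0, 0, 0], [0, 0, 0, 0, 0, 0, 0], [0, 0, 0, 0, 0, 0, 0], [0, 0, 0, 0, 0, 0, 0], [0, 0, 0, 0, 0, 0, 0], [0, 0, 0, 0, 0, 0, 0], [0, 0, 0, 0, 0, 0, 0]],
])

```text
time: 16.63
eef_pos: [0.5378, -0.1115, 0.0973]
orientation: [-3.142, 0.0, -0.295]
contact_force: [0.7, -0.7, -2.9]
grip_width: 0.0148
```

Run:
```python
from h import *
st()
```

```text
t 16.63 p [ 0.5378 -0.1115  0.0973] o [-3.1415e+00  4.0000e-04 -2.9500e-01] F [ 0.65 -0.72 -2.94] T [-0.26 -0.02  0.02] g 0.0148 q [ 0.44  0.26 -0.36  1.85  0.1   1.06 -1.83]
```

>>> carry_out([
  [[0, 0, 0.05, 0, 0, 0, 0], [0, 0, 0, 0, 0, 0, 0], [0, 0, 0.05, 0, 0, 0, 0], [0, 0, 0, 0, 0, 0, 0], [0, 0, 0.05, 0, 0, 0, 0], [0, 0, 0, 0, 0, 0, 0], [0, 0, 0.05, 0, 0, 0, 0], [0, 0, 0, 0, 0, 0, 0], [0, 0, 0, 0, 0, 0, 0], [0, 0, 0, 0, 0, 0, 0]],
])

```text
time: 17.47
eef_pos: [0.5378, -0.1115, 0.0952]
orientation: [-3.141, 0.0, -0.295]
contact_force: [0.3, -1.0, -4.1]
grip_width: 0.0149
```

>>> carry_out([
  [[0, 0, 0.05, 0, 0, 0, 0], [0, 0, 0, 0, 0, 0, 0], [0, 0, 0.05, 0, 0, 0, 0], [0, 0, 0, 0, 0, 0, 0], [0, 0, 0.05, 0, 0, 0, 0], [0, 0, 0, 0, 0, 0, 0], [0, 0, 0.05, 0, 0, 0, 0], [0, 0, 0, 0, 0, 0, 0], [0, 0, 0, 0, 0, 0, 0], [0, 0, 0, 0, 0, 0, 0]],
])

```text
time: 18.3
eef_pos: [0.5378, -0.1116, 0.0932]
orientation: [3.142, 0.0, -0.295]
contact_force: [0.4, -0.3, -5.5]
grip_width: 0.0151
```

>>> carry_out([
  [[0, 0, 0.05, 0, 0, 0, 0], [0, 0, 0, 0, 0, 0, 0], [0, 0, 0.05, 0, 0, 0, 0], [0, 0, 0, 0, 0, 0, 0], [0, 0, 0.05, 0, 0, 0, 0], [0, 0, 0, 0, 0, 0, 0], [0, 0, 0.05, 0, 0, 0, 0], [0, 0, 0, 0, 0, 0, 0], [0, 0, 0, 0, 0, 0, 0], [0, 0, 0, 0, 0, 0, 0]],
])

```text
time: 19.13
eef_pos: [0.5379, -0.1116, 0.0914]
orientation: [-3.142, -0.0, -0.295]
contact_force: [1.3, -1.0, -3.9]
grip_width: 0.0152
```

>>> carry_out([
  [[0, 0, 0.05, 0, 0, 0, 0], [0, 0, 0, 0, 0, 0, 0], [0, 0, 0.05, 0, 0, 0, 0], [0, 0, 0, 0, 0, 0, 0], [0, 0, 0.05, 0, 0, 0, 0], [0, 0, 0, 0, 0, 0, 0], [0, 0, 0, 0, 0, 0, 0], [0, 0, 0, 0, 0, 0, 0], [0, 0, 0, 0, 0, 0, 0], [0, 0, 0, 0, 0, 0, 0]],
])

```text
time: 19.97
eef_pos: [0.5378, -0.1116, 0.0898]
orientation: [-3.142, 0.0, -0.295]
contact_force: [0.9, -1.0, -5.6]
grip_width: 0.0152
```

>>> carry_out([
  [[0, 0, 0.05, 0, 0, 0, 0], [0, 0, 0, 0, 0, 0, 0], [0, 0, 0, 0, 0, 0, 0], [0, 0, 0.05, 0, 0, 0, 0], [0, 0, 0, 0, 0, 0, 0], [0, 0, 0, 0, 0, 0, 0], [0, 0, 0.05, 0, 0, 0, 0], [0, 0, 0, 0, 0, 0, 0], [0, 0, 0, 0, 0, 0, 0], [0, 0, 0, 0, 0, 0, 0]],
])

```text
time: 20.8
eef_pos: [0.5378, -0.1116, 0.0882]
orientation: [-3.142, 0.0, -0.295]
contact_force: [0.9, -0.1, -7.9]
grip_width: 0.0151
```

Run:
```python
from h import *
st()
```

```text
t 20.8 p [ 0.5378 -0.1116  0.0882] o [-3.1416e+00  3.0000e-04 -2.9500e-01] F [ 0.85 -0.12 -7.9 ] T [-0.18 -0.16 -0.04] g 0.0151 q [ 0.43  0.27 -0.36  1.85  0.11  1.04 -1.83]
```

>>> carry_out([
  [[0, 0, 0.05, 0, 0, 0, 0], [0, 0, 0, 0, 0, 0, 0], [0, 0, 0, 0, 0, 0, 0], [0, 0, 0.05, 0, 0, 0, 0], [0, 0, 0, 0, 0, 0, 0], [0, 0, 0, 0, 0, 0, 0], [0, 0, 0, 0, 0, 0, 0], [0, 0, 0, 0, 0, 0, 0], [0, 0, 0, 0, 0, 0, 0], [0, 0, 0, 0, 0, 0, 0]],
])

```text
time: 21.63
eef_pos: [0.5378, -0.1116, 0.0873]
orientation: [-3.142, 0.0, -0.295]
contact_force: [0.8, -1.4, -9.9]
grip_width: 0.0152
```

>>> carry_out([
  [[0, 0, 0.05, 0, 0, 0, 0], [0, 0, 0, 0, 0, 0, 0], [0, 0, 0, 0, 0, 0, 0], [0, 0, 0, 0, 0, 0, 0], [0, 0, 0.05, 0, 0, 0, 0], [0, 0, 0, 0, 0, 0, 0], [0, 0, 0, 0, 0, 0, 0], [0, 0, 0, 0, 0, 0, 0], [0, 0, 0, 0, 0, 0, 0], [0, 0, 0, 0, 0, 0, 0]],
])

```text
time: 22.47
eef_pos: [0.5378, -0.1117, 0.0863]
orientation: [3.141, 0.0, -0.295]
contact_force: [-0.8, -1.3, -8.7]
grip_width: 0.015
```

>>> carry_out([
  [[0, 0, 0.05, 0, 0, 0, 0], [0, 0, 0, 0, 0, 0, 0], [0, 0, 0, 0, 0, 0, 0], [0, 0, 0, 0, 0, 0, 0], [0, 0, 0.03, 0, 0, 0, 0], [0, 0, 0, 0, 0, 0, 0], [0, 0, 0, 0, 0, 0, 0], [0, 0, 0, 0, 0, 0, 0], [0, 0, 0, 0, 0, 0, 0], [0, 0, 0, 0, 0, 0, 0]],
])

```text
time: 23.3
eef_pos: [0.5379, -0.1118, 0.0858]
orientation: [3.141, -0.0, -0.295]
contact_force: [-2.6, -3.1, -3.8]
grip_width: 0.015
```

Run:
```python
from h import *
st()
```

```text
t 23.3 p [ 0.5379 -0.1118  0.0858] o [ 3.1414e+00 -2.0000e-04 -2.9520e-01] F [-2.57 -3.14 -3.78] T [-1.02  0.6  -0.  ] g 0.015 q [ 0.43  0.27 -0.35  1.86  0.11  1.03 -1.83]
```

The grooves are meeting the balls. The height is at home level within estimate, the yaw moment is about 0, and there is a small side load of (-2.6, -3.1) N. I'm easing the side load and settling.

>>> carry_out([
  [[-0.02, 0.05, 0, 0, 0, 0, 0], [0, 0, 0, 0, 0, 0, 0], [0, 0, 0, 0, 0, 0, 0], [0, 0, 0.03, 0, 0, 0, 0], [0, 0, 0, 0, 0, 0, 0], [0, 0, 0, 0, 0, 0, 0], [0, 0, 0, 0, 0, 0, 0], [0, 0, 0, 0, 0, 0, 0], [0, 0, 0, 0, 0, 0, 0], [0, 0, 0, 0, 0, 0, 0]],
])

```text
time: 24.13
eef_pos: [0.5378, -0.1121, 0.0855]
orientation: [-3.142, -0.0, -0.295]
contact_force: [-1.1, -3.8, -1.7]
grip_width: 0.015
```

Run:
```python
from h import *
st()
```

```text
t 24.13 p [ 0.5378 -0.1121  0.0855] o [-3.1416e+00 -4.0000e-04 -2.9510e-01] F [-1.11 -3.76 -1.67] T [-0.97  0.25  0.07] g 0.015 q [ 0.43  0.27 -0.35  1.86  0.11  1.03 -1.83]
```

>>> carry_out([
  [[0.01, 0.06, 0, 0, 0, 0, 0], [0, 0, 0, 0, 0, 0, 0], [0, 0, 0, 0, 0, 0, 0], [0, 0, 0.03, 0, 0, 0, 0], [0, 0, 0, 0, 0, 0, 0], [0, 0, 0, 0, 0, 0, 0], [0, 0, 0, 0, 0, 0, 0], [0, 0, 0, 0, 0, 0, 0], [0, 0, 0, 0, 0, 0, 0], [0, 0, 0, 0, 0, 0, 0]],
])

```text
time: 24.97
eef_pos: [0.5377, -0.1125, 0.0852]
orientation: [-3.141, -0.0, -0.295]
contact_force: [-0.8, -1.3, 2.7]
grip_width: 0.015
```

Run:
```python
from h import *
st()
np.save('w9.npy',calibration('wrist'),allow_pickle=True)
cv2.imwrite(f'pics/wrist9.png',get_image('wrist')[:,:,::-1])
s=get_image('side')[:,:,::-1]; cv2.imwrite('pics/side9r.png',s); cv2.imwrite('pics/side9.png',cv2.resize(s[80:200,220:350],None,fx=5,fy=5,interpolation=cv2.INTER_CUBIC))
```

```text
t 24.97 p [ 0.5377 -0.1125  0.0852] o [-3.1414e+00 -4.0000e-04 -2.9490e-01] F [-0.8  -1.26  2.67] T [-0.34  0.22  0.09] g 0.015 q [ 0.43  0.27 -0.35  1.86  0.11  1.03 -1.83]
```

View pics/side9.png

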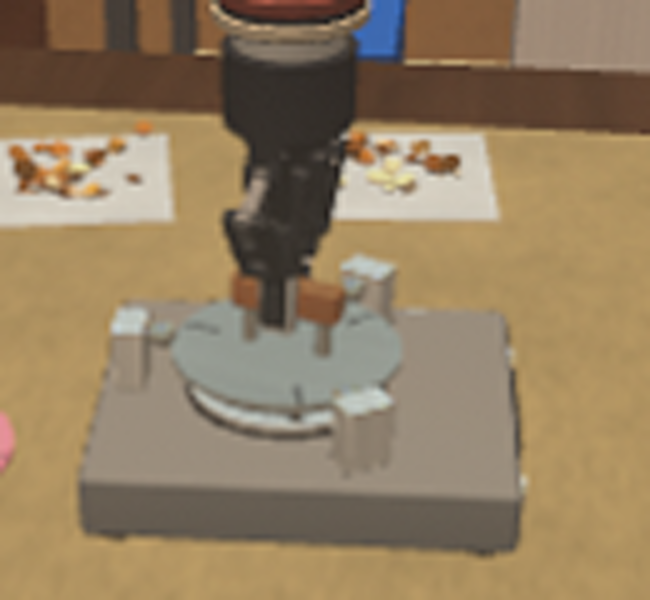

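The push is now about 7.7 N with the height stuck at 0.0852, so it is resting on the grooves at the home height. Releasing.

>>> carry_out([
  [[0, 0, 0, 0, 0, 0, 0.25], [0, 0, 0, 0, 0, 0, 0.3], [0, 0, 0, 0, 0, 0, 0.4], [0, 0, 0, 0, 0, 0, 0.6], [0, 0, 0, 0, 0, 0, 0.8], [0, 0, 0, 0, 0, 0, 0.8], [0, 0, 0, 0, 0, 0, 0.8], [0, 0, 0, 0, 0, 0, 0.8], [0, 0, 0, 0, 0, 0, 0.8], [0, 0, 0, 0, 0, 0, 0.8]],
])

```text
time: 25.9
eef_pos: [0.5375, -0.1126, 0.085]
orientation: [-3.142, 0.0, -0.295]
contact_force: [0.1, 0.1, -0.1]
grip_width: 0.0681
```

Run:
```python
from h import *
st()
cv2.imwrite(f'pics/wrist10.png',get_image('wrist')[:,:,::-1])
np.save('w10.npy',calibration('wrist'),allow_pickle=True)
s=get_image('side')[:,:,::-1]; cv2.imwrite('pics/side10.png',cv2.resize(s[80:200,220:350],None,fx=5,fy=5,interpolation=cv2.INTER_CUBIC))
```

```text
t 25.9 p [ 0.5375 -0.1126  0.085 ] o [-3.1416  0.     -0.295 ] F [ 0.12  0.05 -0.13] T [0.04 0.06 0.04] g 0.0681 q [ 0.44  0.27 -0.35  1.86  0.11  1.03 -1.83]
```

View pics/side10.png

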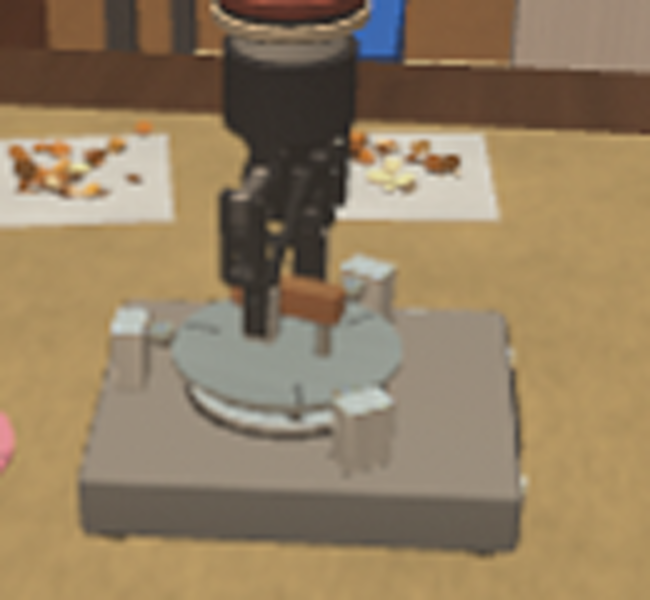

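View pics/wrist10.png

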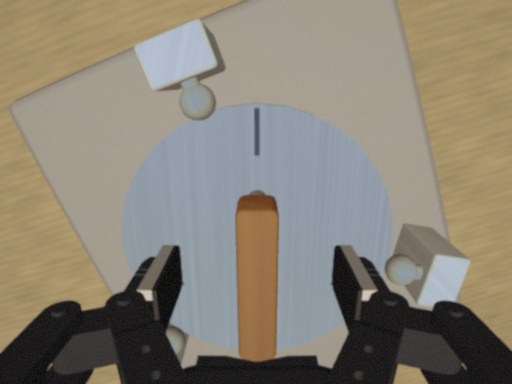

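Released cleanly: the force is about 0 and the bar is free between the fingers. Backing straight up, then clear for a check from above.

>>> carry_out([
  [[0, 0, -0.4, 0, 0, 0, 0.8], [0, 0, -0.8, 0, 0, 0, 0.8], [0, 0, -1.2, 0, 0, 0, 0.8], [0, 0, -1.5, 0, 0, 0, 0.8], [0, 0, -2, 0, 0, 0, 0.8], [0, 0, -2, 0, 0, 0, 0.8], [0, 0, -2, 0, 0, 0, 0.8], [0, 0, -2, 0, 0, 0, 0.8], [0, 0, -1, 0, 0, 0, 0.8], [0, 0, 0, 0, 0, 0, 0.8]],
])

```text
time: 26.83
eef_pos: [0.5389, -0.1128, 0.2174]
orientation: [-3.141, -0.005, -0.295]
contact_force: [-0.2, 0.6, 0.2]
grip_width: 0.0681
```

>>> carry_out([
  [[-1, 2, 0, 0, 0, 0, 0.8], [-1, 3, 0, 0, 0, 0, 0.8], [-1, 3, 0, 0, 0, 0, 0.8], [-1, 3, 0, 0, 0, 0, 0.8], [-1, 3, 0, 0, 0, 0, 0.8], [-1, 3, 0, 0, 0, 0, 0.8], [-1, 2, 0, 0, 0, 0, 0.8], [0, 0, 0, 0, 0, 0, 0.8], [0, 0, 0, 0, 0, 0, 0.8], [0, 0, 0, 0, 0, 0, 0.8]],
])

```text
time: 27.67
eef_pos: [0.4155, -0.2733, 0.2135]
orientation: [-3.141, 0.001, -0.295]
contact_force: [-0.3, 0.2, 0.1]
grip_width: 0.0681
```

Run:
```python
from h import *
st()
t=get_image('top')[:,:,::-1]; cv2.imwrite('pics/top11r.png',t); cv2.imwrite('pics/top11.png',cv2.resize(t[140:275,295:415],None,fx=4.4,fy=4.4,interpolation=cv2.INTER_CUBIC))
s=get_image('side')[:,:,::-1]; cv2.imwrite('pics/side11r.png',s);cv2.imwrite('pics/side11.png',cv2.resize(s[100:200,220:350],None,fx=6,fy=6,interpolation=cv2.INTER_CUBIC))
```

```text
t 27.67 p [ 0.4155 -0.2733  0.2135] o [-3.141e+00  6.000e-04 -2.946e-01] F [-0.31  0.17  0.13] T [ 0.01 -0.09 -0.04] g 0.0681 q [ 0.69  0.04 -0.2   1.83  0.01  1.27 -1.38]
```

View pics/top11.png

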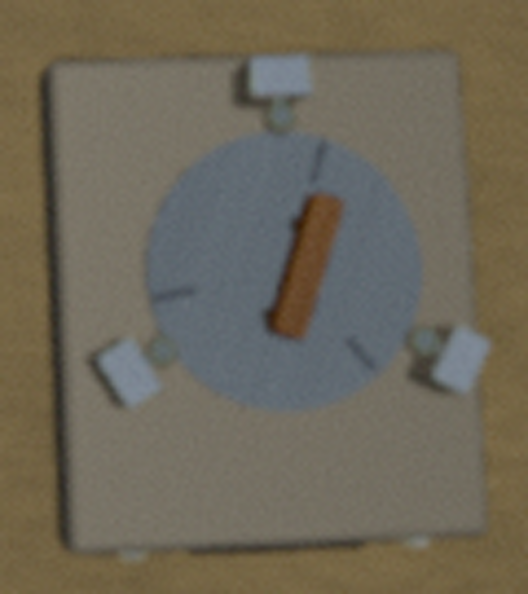

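View pics/side11.png

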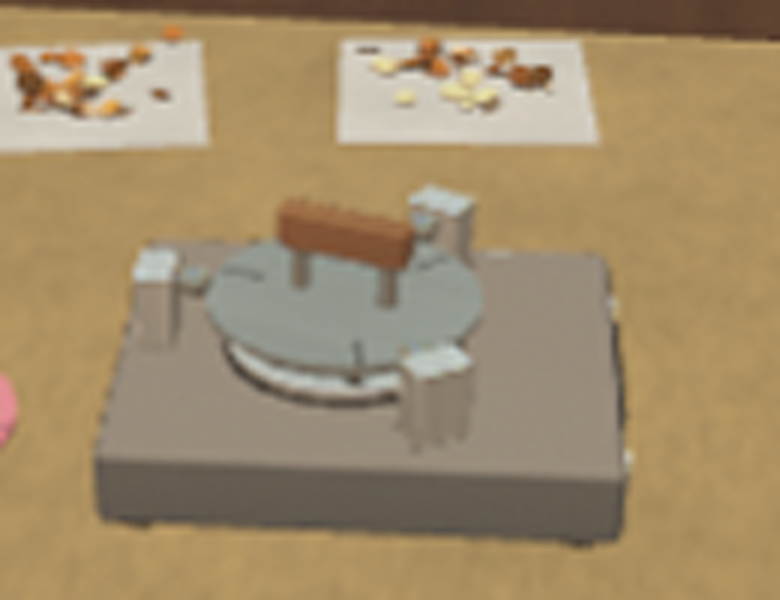

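The top view shows the plate centred between the three noses. To confirm it is home and not riding 3 mm high, I'll compare plate size and position in the wrist pictures (in hand against released), and measure centre and yaw from top and side.

Run:
```python
from h import *
def circ(B):
    A=np.c_[2*B[:,:2],np.ones(len(B))]; x=np.linalg.lstsq(A,(B[:,:2]**2).sum(1),rcond=None)[0]
    return x[:2].round(4),np.sqrt(x[2]+x[:2]@x[:2]).round(4)
for n in (6,7,8,9,10):
    im=cv2.imread(f'pics/wrist{n}.png').astype(float); d=cv2.GaussianBlur(im[...,0]-im[...,2],(0,0),1)
    row=d[205:212].mean(0); thr=(row[180:220].mean())/2
    l=np.where(row[90:180]>thr+0)[0][0]+90; r=np.where(row[340:420]>thr)[0][-1]+340
    f=lambda i,j:i+(thr-row[i])/(row[j]-row[i])
    col=d[:,300:306].mean(1); t=np.where(col[80:150]>thr)[0][0]+80
    ft=t-1+(thr-col[t-1])/(col[t]-col[t-1])
    b=(-d[:,250:266]).mean(1); tb=b[200:230].mean()/2; k=np.where(b[175:215]>tb)[0][0]+175
    fb=k-1+(tb-b[k-1])/(b[k]-b[k-1])
    print(n,'L',round(f(l-1,l),2),'R',round(f(r,r+1),2),'top',round(ft,2),'bar',round(fb,2))
im=cv2.imread('pics/top11r.png'); c=calibration('top')
hsv=cv2.cvtColor(im,cv2.COLOR_BGR2HSV)
p=np.array([[146,265],[422,268],[284,131],[284,411],[186,170],[382,170],[186,364],[382,366]])/4.4+[295,140]-.4
x,r=circ(onz(c,p,.0785)); print('top disc',x,r)
m=np.array([[319,160],[174,294],[362,355]])/4.4+[295,140]-.4
q=onz(c,m,.0785)[:,:2]-x; a=np.arctan2(q[:,1],q[:,0]); print('marks',((a+1.047)%2.0944-1.047))
k=np.array([[280,77],[128,372],[461,359]])/4.4+[295,140]-.4; print('catches',circ(onz(c,k,.092)))
# bar centre triangulated: bar top face centre top/side by colour mask
def barpx(im,w):
    h=cv2.cvtColor(im,cv2.COLOR_BGR2HSV); m=np.zeros(im.shape[:2],np.uint8); m[w]=((h[...,0]<16)&(h[...,1]>110))[w]
    ct=max(cv2.findContours(m,0,1)[0],key=cv2.contourArea); M=cv2.moments(ct); return np.array([M['m10']/M['m00'],M['m01']/M['m00']]),cv2.minAreaRect(ct)
pt,rt=barpx(im,np.s_[170:225,340:390]); si=cv2.imread('pics/side11r.png'); ps,rs=barpx(si,np.s_[128:150,262:292])
cs=calibration('side'); o1,d1,o2,d2=c['origin'],ray(c,pt)[0],cs['origin'],ray(cs,ps)[0]
A=np.c_[d1,-d2]; u=np.linalg.lstsq(A,o2-o1,rcond=None)[0]; print('bar',o1+u[0]*d1,o2+u[1]*d2)
# same for start picture (bar centre z .044)
i0=cv2.imread('pics/top0.png'); s0=cv2.imread('pics/side0.png')
pt,_=barpx(i0,np.s_[185:240,215:265]); ps,_=barpx(s0,np.s_[203:225,255:295]); d1,d2=ray(c,pt)[0],ray(cs,ps)[0]
u=np.linalg.lstsq(np.c_[d1,-d2],o2-o1,rcond=None)[0]; print('bar start',o1+u[0]*d1,o2+u[1]*d2)
```

```text
6 L 125.03 R 388.45 top 112.77 bar 194.63
7 L 124.93 R 402.47 top 112.24 bar 194.77
8 L 124.33 R 389.16 top 112.31 bar 195.04
9 L 124.56 R 389.29 top 112.29 bar 195.05
10 L 124.24 R 389.5 top 111.82 bar 194.73
top disc [ 0.535  -0.1125] 0.0696
marks [-0.30335668 -0.27838481 -0.30255514]
catches (array([ 0.5337, -0.1116]), np.float64(0.0951))
bar [ 0.53458676 -0.11266472  0.11192129] [ 0.53812245 -0.11237951  0.11206891]
bar start [0.50912454 0.15471168 0.04326199] [0.51282835 0.15499941 0.04338718]
```

The checks agree. The bar rose 68.7 mm from counter to balance (home is 68.5, riding would be 72). The centre is about 1.5 mm from the catch centre in the same view, the yaw is about -0.295 like the balls, and the plate did not shift at release. Handing in.

Run:
```python
from h import *
st(); print(robot.close_job())
```

```text
t 27.77 p [ 0.4159 -0.273   0.2137] o [-3.1412e+00  4.0000e-04 -2.9310e-01] F [ 1.06  0.35 -0.05] T [ 0.02  0.   -0.01] g 0.0684 q [ 0.68  0.04 -0.2   1.83  0.01  1.27 -1.38]
the job is handed in; nothing more can be done
None
```

The plate is home on the three balls as far as I can measure, released, and the job was handed in at 27.8 s; no verdict was reported. I turned the plate in the air to the ball yaw seen in the pictures (about -0.295 rad). It went past the catches at about 6.5 N and dropped straight into the grooves, so no turning by feel was needed. The last push was about 8 N.

**Final checks:**
- **Height:** the handle centre rose 68.7 mm from counter to balance, from the top and side views. Home is 68.5 mm and riding on the balls would be about 72 mm.
- **Centre and yaw:** the plate is about 1.5 mm from the centre of the catches, and its yaw matches the balls.
- **At rest:** the plate did not shift when I let go. The gripper is clear and nothing is touching.
- **Not measured:** I did not measure tilt or re-measure the bystanders. The plate looked level by eye, and the arm never went near the bystanders.

**What disagreed:**
- **Fingertips:** they stood about 34 mm farther back than the interface says. The first grasp shut on nothing just above the bar without pressing it; I corrected from the pictures and the second held.
- **Cameras:** they differ by up to 5 mm in absolute x on the seat position, so I relied on differences within one view. Those agreed to about 3 mm.

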